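# Weigh the storage pail on the spring scale

### The job

Weigh the storage pail: with the pail still standing on the counter, raise its flat-lying bail upright, then carry the pail steadily by the bail, without tipping it or letting it swing wildly, and hook the bail over both prongs of the spring scale. Ease the pail down until the spring carries all of its weight before you let go, so that the scale neither drops nor springs back, and never press the hook down hard. Leave the pail hanging still and upright on the hook, and everything else on the counter where it is.

Things in the scene. Friction and masses are not known exactly. Their poses are not given: they have to be found in the camera images.
- pail_mid (a point): Centre (43 mm above the underside) of the closed teal round pail: 96 mm across at the top, 86 mm at the bottom, 86 mm tall to the top of its 99 mm steel lid (a 10 mm knob stands on that); 0.25 to 0.8 kg, not known beforehand. z is the pail's axis, y runs along the bail's pivots; the flat bail lies to the -x side
- pail_pivot (a point): On the pail's axis, midway between the two pivots of the bail, 27 mm above the pail's centre; axes as the pail's
- bail_grip (a point): Centre of the bail's turned wooden grip (15 mm thick, 44 mm long, turns on the wire), mid-way along the bail's top bar; y runs along the bar. The bail is a U of 6 mm steel wire: bar 92 mm from the pivot axis and straight over 94 mm, legs 110 mm apart. It swings almost without friction and falls back if let go
- bail (a joint): Angle of the bail, rad: 0 = flat and level, out over the pail's -x side (rest stop); 1.57 = upright over the pail
- hook_seat (a point): Seat of the scale's two-pronged hook, midway between the prongs, where the centre of the bail's bar rests (to 3 mm); sinks with the hook. Prongs: 7 mm steel rods, 72 mm apart along y, from a crossbar 103 mm behind (+x) to a V-shaped dip at the seat, then up to tips 26 mm above and in front (-x, the open side: the bail comes in from there, over the tips, its legs outside the prongs)
- scale: Fixed spring scale; origin on the counter plumb below the hook's seat. White base plate 12 mm thick, 180 mm back, 50 mm to the front, 130 mm wide; post 369 mm tall, its front 125 mm behind (+x) the seat. Empty, the seat is 285 mm above the counter
- scale_hook (a joint): How far the hook is pulled down, m: 0 empty, stop at 0.1. Spring 100 N/m (10 mm per newton of load on the hook; the first 0.3 N do not move it), lightly damped
- canister_tall: bystander, leave alone: teal canister, 90 mm across, 140 mm tall; origin at its underside
- canister_short: bystander, leave alone: teal canister, 84 mm across, 100 mm tall; origin at its underside
- mug: bystander, leave alone: white mug, 90 mm tall; origin at its underside
- spice_jar: bystander, leave alone: amber glass jar, 42 mm across, 85 mm tall; origin at its underside
- bowl: bystander, leave alone: terracotta bowl, 130 mm across, 55 mm tall; origin at its underside
- pepper_mill: bystander, leave alone: dark wooden pepper mill, 52 mm across, 140 mm tall; origin at its underside
- wooden_spoon: bystander, leave alone: wooden spoon lying on the counter
Things that resemble listed ones, but are neither listed nor needed, are in the scene too. Leave any green or pink look-alike of the part that bears pail_mid alone.

How it is judged:
By the outcome, as a careful person would: the job done as asked, in the order asked, and still so for the second after the job is handed in, with the robot touching nothing.
It also fails if it takes over 72 s, if anything falls off the work surface, if the arm or the gripper's body presses on something with over 40 N, if the wrist force passes 120 N, or if a joint passes its speed limit or range.

### The arm

A 6-joint arm with a two-finger parallel gripper is mounted at the origin on the work surface. World frame = base frame: x ahead of the robot, y to its left, z up, the work surface at z = 0. Lengths are in m, angles in rad, forces in N, time in s.
With the tool pointing down it reaches from about 0.425 to 0.95 m from the base axis. Payload 14.7 kg.
Tool frame: the origin (TCP) lies between the finger pads; the fingertips stand 19 mm ahead of it and the grasp point (between the pads) is the TCP; z points along the fingers, y is the line along which they close (so a half turn about z gives the same grasp; the last joint's range is limited). The gripper opens to 85 mm and grips with 20 to 120 N. Pads are 22 mm wide; open, the fingers measure 114 mm over their backs; the gripper's body (76 mm by 85 mm) begins 54 mm behind the grasp point. The pads swing forward as they close: fully open they stand 13 mm farther back than shut.
Start: joints at [1.233, 0.48, 1.596, -0, 1.065, -0.047], TCP at [0.186, 0.623, 0.23] pointing down, gripper open.
Joint ranges: [-2.75, 2.75], [-0.82, 2.05], [0.23, 2.67], [-1.56, 4.7], [0.09, 2.69], [-2.92, 2.92]. Speed limits (rad/s): [1.89, 1.89, 2.39, 3.01, 3.01, 3.01].

### API

Orientations are given as a unit quaternion [x, y, z, w].
In Python, from bench import env, eyes gives the robot as it stands. The module is installed in compiled form; this text tells all that it offers.
- The arm moves only by the tool carry_out, never from a script. Its argument "plan" is a list of rows, each an object of numbers: "wx", "wy", "wz": the turn, a rotation vector about the tool's x, y, z in units of 5 degrees (1.0 is 5 degrees); "x", "y", "z": the shift along the tool's x, y, z in units of 40 mm (1.0 is 40 mm); "claw": the opening, from 0 (shut) to 1 (fully open). A call has 1 to 8 rows; each row shifts and turns the commanded pose from where the row before left it, along the tool's axes as they then stand; what a row does not reach is not made up. A row lasts 1/12 s, in which the tool goes at most 41.7 mm and 7.16 degrees, less where a joint would pass 70% of its speed; a pose out of reach is approached as far as the arm can. A call is refused whole if a number of a shift passes 1 or a number of a turn 1, either way. A call with a gripper value outside its range is refused whole. The fingers move at their own pace and stop on an object; "squeeze" is the grip in N (left out, the last holds). Time passes only in rows, so rows that do not move let the fingers close. It gives the time, the measured TCP pose, the force, the opening and the grip force at its end, in the units of the state.
- env.sense(): the state, without advancing time (a new reading comes with each control period).
- eyes.capture(name): name is "side" or "top" or "wrist"; returns (picture, depth): 420x560x3 uint8, red, green, blue; 420x560 float32, m along the optical axis (not along the pixel's ray), 0 where there is no reading.
- eyes.calibration(name): a dict with "vertical_fov" (degrees; the focal length in pixels is half the picture's height over the tangent of half this angle, whatever the lens; pixels are square), "cx", "cy" (the principal point, pixels), "eye" and "rotation" of the camera in the world; the wrist camera has in their place "T_tool_cam" (4x4, takes a point from camera to tool coordinates, whose origin is the TCP and whose axes are the flange's). Camera axes: x right, y down, z forward; pixel columns grow to the right and rows downward; lengths in m; the calibration is good to about 2 mm. The wrist camera is an equidistant fisheye: a pixel r from the principal point sees the ray r / f radians off the axis. A picture is of the moment at which its call begins: read the wrist's pose just before it. calibration takes no time and is no camera call.
- env.finish_job(): hands the job in; it is judged then, once.
The state is a dict: "t": time; "qpos": joint angles; "qvel": joint speeds; "tau": joint torques, N m; "ee_pos": TCP position; "eef_rot": TCP orientation; "wrist_force": force on the tool from outside, world axes, zero at the start; "wrist_torque": the same for the moment, N m; "gripper_width": finger opening in m; "grip_force": force on a finger pad.
Only numpy, scipy, OpenCV 4.12 (cv2) and the standard library are available. Lean on these libraries where they do the work, as an engineer would, in place of code of your own. Each camera call takes 0.05 s, during which the arm holds its last target. There are 200 camera calls.

## Working session

There is one attempt and no reset: what is moved stays moved. The work goes in short steps, Python scripts to look and compute and a tool call to move; the robot and the scene stay as the last step left them, time stands still between calls to the robot, and variables do not carry over. Pictures are saved under pics/ and viewed, at most 12 in all, crops included, and the job is handed in when it is done.

Besides the shell and the picture viewer there is one more tool, called after "Emit:" as a command line: name --argument value ..., lists and objects as JSON in quotes. carry_out: Moves the arm, as the interface text tells. Its arguments: {"type":"object","properties":{"plan":{"type":"array","items":{"type":"object","properties":{"wx":{"type":"number"},"wy":{"type":"number"},"wz":{"type":"number"},"x":{"type":"number"},"y":{"type":"number"},"z":{"type":"number"},"claw":{"type":"number"}}}},"squeeze":{"type":"number"}},"required":["plan"]}

```bash
mkdir -p pics
cat > h.py <<'E'
import numpy as np, cv2
from bench import env, eyes
from scipy.spatial.transform import Rotation as R
def cap(n):
    s=env.sense(); p,d=eyes.capture(n); return s,p,d,eyes.calibration(n)
def cloud(p,d,c):
    h,w=d.shape; f=h/2/np.tan(np.radians(c['vertical_fov'])/2)
    v,u=np.mgrid[0:h,0:w]
    P=np.stack([(u-c['cx'])/f*d,(v-c['cy'])/f*d,d],-1)
    return P@np.array(c['rotation']).T+np.array(c['eye'])
def save(n,p): cv2.imwrite('pics/'+n,cv2.cvtColor(p,cv2.COLOR_RGB2BGR))
E
python3 - <<'E'
from h import *
s=env.sense();print(s['t'],s['ee_pos'],s['eef_rot'],s['wrist_force'],s['gripper_width'])
for n in('top','side'):
    s,p,d,c=cap(n); save(n+'0.png',p); np.savez(n+'0.npz',p=p,d=d)
    print(n,c)
print(eyes.calibration('wrist'))
E
```

```text
0.0 [0.18621712 0.6223184  0.22936165] [ 1.44878263e-01  9.89449297e-01 -5.99582888e-04 -1.31680404e-04] [ 0.19039293 -0.29973649  0.09177284] 0.0857700425998667
top {'vertical_fov': 56.92281212380001, 'cx': 285.7847816170517, 'cy': 207.5842956139841, 'eye': array([ 0.26812439, -0.01652144,  1.42119456]), 'rotation': array([ 0.72634258, -0.6797784 ,  0.06846591, -0.07510129])}
side {'vertical_fov': 44.254663076474635, 'cx': 284.2954694271642, 'cy': 206.61917367345598, 'eye': array([ 0.4298425 , -1.14214001,  0.92068024]), 'rotation': array([ 0.87727827, -0.02498559,  0.01990804, -0.47891777])}
{'vertical_fov': 65.70646984690485, 'cx': 278.71430396676544, 'cy': 206.86967177323916, 'T_tool_cam': array([[ 4.57159129e-05, -9.49475581e-01, -3.13840914e-01,
         7.98971487e-02],
       [ 9.99999981e-01,  1.02583449e-04, -1.64683970e-04,
        -1.73923579e-04],
       [ 1.88558292e-04, -3.13840901e-01,  9.49475568e-01,
        -1.43847846e-01],
       [ 0.00000000e+00,  0.00000000e+00,  0.00000000e+00,
         1.00000000e+00]])}
```

```bash
sed -i "s/np.array(c\['rotation'\]).T/R.from_quat(c['rotation']).as_matrix().T/" h.py
```

```text
(no output)
```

View pics/top0.png

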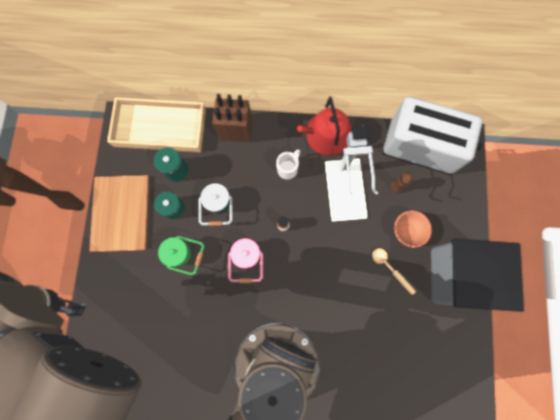

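View pics/side0.png

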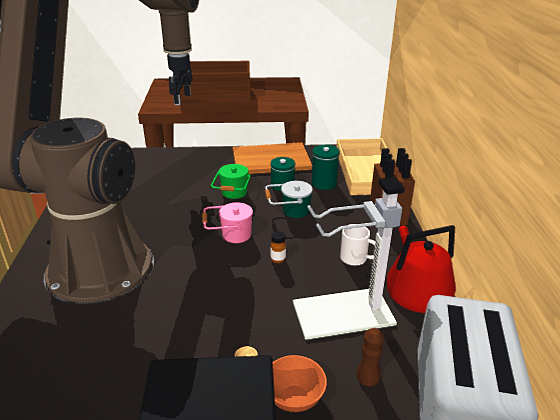

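Top view: the candidates are the green pail (174,251), pink pail (245,255), teal canisters (168,160) and (167,205), and the steel-lidded pail (214,198), whose side view (296,200) shows a teal body. I choose the last one. Its bail grip is at about (215,223). The scale's prongs are near (348–376,175), its base at (346,190), its post at (357,143).

Run:
```python
from h import *
D={n:np.load(n+'0.npz') for n in('top','side')}
p=D['top']['p'];c=eyes.calibration('top');C=cloud(p,D['top']['d'],c)
ps=D['side']['p'];CS=cloud(ps,D['side']['d'],eyes.calibration('side'))
# crops
a=cv2.resize(p[130:280,140:290],(400,400),interpolation=cv2.INTER_CUBIC)
b=cv2.resize(p[120:230,310:420],(400,400),interpolation=cv2.INTER_CUBIC)
save('crop1.png',np.hstack([a,b]))
a=cv2.resize(ps[160:260,230:330],(400,400),interpolation=cv2.INTER_CUBIC)
b=cv2.resize(ps[180:340,290:410],(400,400),interpolation=cv2.INTER_CUBIC)
save('crop2.png',np.hstack([a,b]))
for n,uv in dict(lid=(214,192),grip=(215,223),post=(357,143),base=(346,205)).items(): print(n,C[uv[1],uv[0]].round(3))
# lid: points at z 0.08-.09 near
L=C[192,214]
def rep(n,M,C):
    q=C[M]; print(n,len(q),'med',np.median(q,0).round(4),'min',q.min(0).round(3),'max',q.max(0).round(3))
near=np.hypot(C[...,0]-L[0],C[...,1]-L[1])<.08
m=near&(abs(C[...,2]-.086)<.006); 
q=C[m][:,:2].astype(np.float32); print('lid circle',cv2.minEnclosingCircle(q),len(q))
hsv=cv2.cvtColor(p,cv2.COLOR_RGB2HSV)
g=(np.hypot(C[...,0]-C[223,215,0],C[...,1]-C[223,215,1])<.05)&(hsv[...,0]<20)&(hsv[...,1]>110)
rep('grip',g,C)
rep('base',(abs(C[...,2]-.012)<.006)&(p.min(-1)>190)&(C[...,1]<-.1)&(C[...,1]>-.5),C)
hs=(CS[...,2]>.2)&(CS[...,2]<.42)&(CS[...,1]<0)&(CS[...,1]>-.5)&(CS[...,0]>.3)&(CS[...,0]<.75); rep('hook side',hs,CS)
ht=(C[...,2]>.25)&(C[...,2]<.42)&(C[...,1]<-.1)&(C[...,1]>-.5)&(C[...,0]>.3); rep('hook top',ht,C)
```

```text
lid [0.584 0.264 0.082]
grip [0.473 0.25  0.08 ]
post [ 0.706 -0.199  0.322]
base [ 0.583 -0.217  0.009]
lid circle ((0.5601581335067749, 0.26272374391555786), 0.05456045642495155) 563
grip 48 med [0.4739 0.251  0.0754] min [ 0.465  0.233 -0.007] max [0.481 0.268 0.081]
base 1771 med [ 0.6318 -0.2109  0.0113] min [ 0.403 -0.36   0.006] max [ 0.766 -0.134  0.018]
hook side 2032 med [ 0.7125 -0.2167  0.3003] min [ 0.548 -0.269  0.2  ] max [ 0.75  -0.166  0.374]
hook top 2830 med [ 1.202  -0.2487  0.2976] min [ 0.547 -0.5    0.25 ] max [ 1.211 -0.1    0.373]
```

View pics/crop1.png

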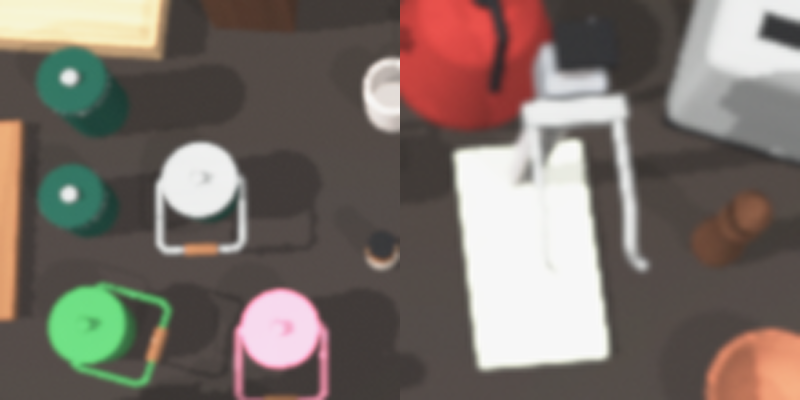

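View pics/crop2.png

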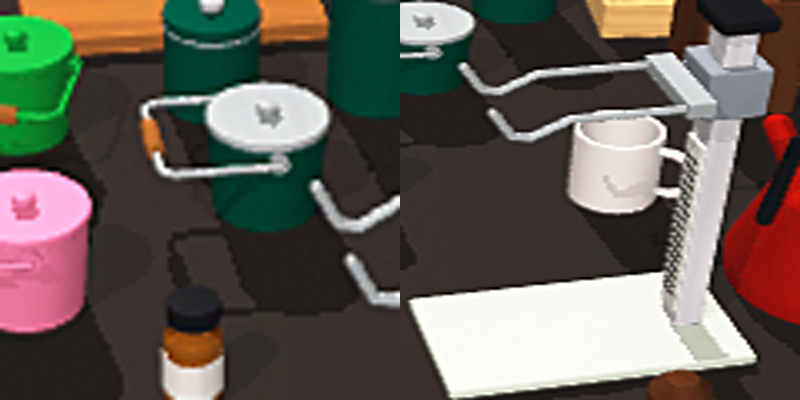

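The crops confirm the teal body under the steel lid. The bail lies flat towards −x, and the hook's two prongs open towards −x. Next I refine the pail and hook positions.

Run:
```python
from h import *
D={n:np.load(n+'0.npz') for n in('top','side')}
p=D['top']['p'];c=eyes.calibration('top');C=cloud(p,D['top']['d'],c)
ps=D['side']['p'];cs=eyes.calibration('side');CS=cloud(ps,D['side']['d'],cs)
def cast(u,v,c,z):
    f=210/np.tan(np.radians(c['vertical_fov'])/2)
    r=R.from_quat(c['rotation']).apply(np.stack([(u-c['cx'])/f,(v-c['cy'])/f,np.ones_like(u,float)],-1))
    return c['eye']+r*((z-c['eye'][2])/r[:,2])[:,None]
for nm,P,cc in(('top',p,c),('side',ps,cs)):
    hsv=cv2.cvtColor(P,cv2.COLOR_RGB2HSV); CC=C if nm=='top' else CS
    v,u=np.nonzero((np.hypot(CC[...,0]-.474,CC[...,1]-.251)<.045)&(hsv[...,0]<20)&(hsv[...,1]>110)&(CC[...,2]>.05))
    q=cast(u,v,cc,.073); m=q.mean(0); w,V=np.linalg.eigh(np.cov(q[:,:2].T)); print(nm,'grip',len(u),m.round(4),'axis',V[:,1].round(3))
    # lid: bright low-sat, cast at z .086
    v,u=np.nonzero((np.hypot(CC[...,0]-.566,CC[...,1]-.26)<.075)&(CC[...,2]>.079)&(CC[...,2]<.1)&(hsv[...,1]<50))
    hull=cv2.convexHull(cast(u,v,cc,.086)[:,:2].astype(np.float32)); (ctr,r)=cv2.minEnclosingCircle(hull); e=cv2.fitEllipse(hull); print('lid',len(u),ctr,r,e)
# base rect
m=((abs(C[...,2]-.012)<.008)&(p.min(-1)>200)&(abs(C[...,0]-.62)<.2)&(abs(C[...,1]+.21)<.12))
v,u=np.nonzero(m); q=cast(u,v,c,.012); print('base',cv2.minAreaRect(q[:,:2].astype(np.float32)),q.mean(0))
# prongs
for nm,CC in(('top',C),('side',CS)):
    m=(CC[...,2]>.25)&(CC[...,2]<.34)&(CC[...,0]>.5)&(CC[...,0]<.70)&(abs(CC[...,1]+.21)<.09)
    q=CC[m]; ym=np.median(q[:,1])
    for s in(0,1):
        qq=q[(q[:,1]>-.213)==s]; print(nm,'prong',s,len(qq))
        for a in np.arange(.535,.70,.01):
            t=qq[(qq[:,0]>=a)&(qq[:,0]<a+.01)]
            if len(t): print('  ',np.median(t,0).round(4),len(t))
```

```text
top grip 44 [0.4739 0.251  0.073 ] axis [-0.176  0.984]
lid 586 (0.5576096773147583, 0.2578570246696472) 0.05737336724996567 ((0.5640258193016052, 0.26013579964637756), (0.09474137425422668, 0.111060731112957), 175.14784240722656)
side grip 41 [0.4746 0.2518 0.073 ] axis [-0.108  0.994]
lid 434 (0.5676183700561523, 0.25231730937957764) 0.05740567296743393 ((0.5664142966270447, 0.25586268305778503), (0.09611669182777405, 0.11143827438354492), 173.6403350830078)
base ((0.6440135836601257, -0.21220408380031586), (0.2297901064157486, 0.13160637021064758), 8.709064483642578) [ 0.63514333 -0.2114059   0.012     ]
top prong 0 155
   [ 0.5621 -0.2604  0.3074] 7
   [ 0.5704 -0.2581  0.2937] 6
   [ 0.5809 -0.2577  0.28  ] 8
   [ 0.5911 -0.2556  0.2832] 8
   [ 0.601  -0.2545  0.2891] 6
   [ 0.6099 -0.2528  0.2939] 8
   [ 0.6214 -0.2516  0.2945] 8
   [ 0.6294 -0.2498  0.2958] 7
   [ 0.6425 -0.2475  0.2957] 10
   [ 0.6524 -0.2472  0.2935] 7
   [ 0.6602 -0.2465  0.2955] 5
   [ 0.6707 -0.2435  0.2948] 9
   [ 0.6814 -0.24    0.2988] 9
   [ 0.6893 -0.2304  0.2992] 42
   [ 0.6973 -0.2271  0.3006] 15
t
[... 843 characters left out ...]
 0.2966] 15
   [ 0.6611 -0.2509  0.2957] 15
   [ 0.6699 -0.2487  0.2958] 15
   [ 0.682  -0.2473  0.2959] 19
   [ 0.6897 -0.2345  0.2993] 82
   [ 0.698  -0.2419  0.3004] 33
side prong 1 344
   [ 0.5508 -0.194   0.3075] 16
   [ 0.559  -0.1943  0.2941] 22
   [ 0.5695 -0.1902  0.2815] 15
   [ 0.5793 -0.1899  0.2828] 15
   [ 0.5901 -0.1873  0.2881] 19
   [ 0.5995 -0.1875  0.2957] 15
   [ 0.6107 -0.1861  0.2954] 13
   [ 0.6198 -0.1827  0.296 ] 14
   [ 0.6305 -0.182   0.2955] 13
   [ 0.6402 -0.1816  0.2967] 14
   [ 0.6509 -0.179   0.2956] 14
   [ 0.6599 -0.1765  0.2959] 12
   [ 0.6705 -0.1762  0.2954] 13
   [ 0.6814 -0.1888  0.2978] 66
   [ 0.6897 -0.1874  0.3019] 52
   [ 0.6978 -0.1922  0.3021] 31
```

Emit:
carry_out --plan '[{"x":-0.6,"y":-0.425,"claw":0.45},{"x":-0.6,"y":-0.425,"claw":0.45},{"x":-0.6,"y":-0.425,"claw":0.45},{"x":-0.6,"y":-0.425,"claw":0.45},{"x":-0.6,"y":-0.425,"claw":0.45},{"x":-0.6,"y":-0.425,"claw":0.45},{"x":-0.6,"y":-0.425,"claw":0.45},{"x":-0.6,"y":-0.425,"claw":0.45}]' --squeeze 40

```text
$.plan[0]: bad value
```

Emit:
carry_out --plan '[{"x":-0.6,"y":-0.425,"claw":0.45},{"x":-0.6,"y":-0.425,"claw":0.45},{"x":-0.6,"y":-0.425,"claw":0.45},{"x":-0.6,"y":-0.425,"claw":0.45},{"x":-0.6,"y":-0.425,"claw":0.45},{"x":-0.6,"y":-0.425,"claw":0.45},{"x":-0.6,"y":-0.425,"claw":0.45},{"x":-0.6,"y":-0.425,"claw":0.45}]'

```text
$.plan[0]: bad value
```

Emit:
carry_out --plan '[{"wz":0.9,"claw":0.45},{"wz":0.9,"claw":0.45},{"wz":0.9,"claw":0.45},{"wz":0.9,"claw":0.45},{"wz":0.9,"claw":0.45},{"wz":0.9,"claw":0.45},{"wz":0.9,"claw":0.45},{"wz":0.9,"claw":0.45}]'

```text
$.plan[0]: bad value
```

Emit:
carry_out --plan '[{"wz":0.9,"claw":0.45},{"wz":0.9,"claw":0.45},{"wz":0.9,"claw":0.45},{"wz":0.9,"claw":0.45},{"wz":0.9,"claw":0.45},{"wz":0.9,"claw":0.45},{"wz":0.9,"claw":0.45},{"claw":0.45}]'

```text
$.plan[0]: bad value
```

```bash
cat >> h.py <<'E'
def st(goal=None):
    s=env.sense(); M=R.from_quat(s['eef_rot']).as_matrix()
    print('t',round(s['t'],2),'pos',s['ee_pos'].round(4),'F',s['wrist_force'].round(2),'w',round(s['gripper_width'],4),'g',s['grip_force'],'yaw y',np.degrees(np.arctan2(M[1,1],M[0,1])).round(2),'zax',M[:,2].round(4))
    if goal is not None: print('units to goal',((np.array(goal)-s['ee_pos'])@M/.04).round(3))
    return s
E
python3 - <<'E'
from h import *
s=st([.4745,.2515,.07]);print(s['qpos'].round(2))
s,p,d,c=cap('wrist'); save('w1.png',p)
E
```

```text
t 0.1 pos [0.1862 0.6224 0.2294] F [-0.18  1.63 -0.49] w 0.0853 g 0.0 yaw y 73.34 zax [-3.e-04 -1.e-03 -1.e+00]
units to goal [-9.563 -6.812  3.993]
[ 1.23  0.48  1.6  -0.    1.07 -0.05]
```

View pics/w1.png

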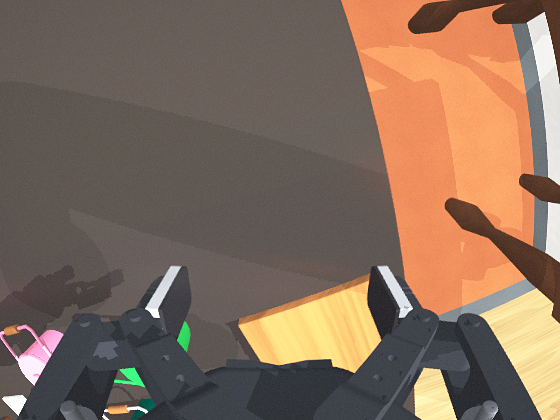

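The arm has not moved: the picture shows only the open fingers (165,290), (390,290) and pails at the lower left. The rows probably need every key.

Emit:
carry_out --plan '[{"x":-0.6,"y":-0.425,"z":0,"wx":0,"wy":0,"wz":0,"claw":0.45},{"x":-0.6,"y":-0.425,"z":0,"wx":0,"wy":0,"wz":0,"claw":0.45},{"x":-0.6,"y":-0.425,"z":0,"wx":0,"wy":0,"wz":0,"claw":0.45},{"x":-0.6,"y":-0.425,"z":0,"wx":0,"wy":0,"wz":0,"claw":0.45},{"x":-0.6,"y":-0.425,"z":0,"wx":0,"wy":0,"wz":0,"claw":0.45},{"x":-0.6,"y":-0.425,"z":0,"wx":0,"wy":0,"wz":0,"claw":0.45},{"x":-0.6,"y":-0.425,"z":0,"wx":0,"wy":0,"wz":0,"claw":0.45},{"x":-0.6,"y":-0.425,"z":0,"wx":0,"wy":0,"wz":0,"claw":0.45}]' --squeeze 40

```text
t: 0.82
ee_pos: [0.3319, 0.4361, 0.2299]
eef_rot: [0.145, 0.989, -0.0, -0.0]
wrist_force: [1.6, 0.8, 0.3]
gripper_width: 0.0384
grip_force: 0.0
```

Emit:
carry_out --plan '[{"x":-0.6,"y":-0.425,"z":0,"wx":0,"wy":0,"wz":0,"claw":0.45},{"x":-0.6,"y":-0.425,"z":0,"wx":0,"wy":0,"wz":0,"claw":0.45},{"x":-0.6,"y":-0.425,"z":0,"wx":0,"wy":0,"wz":0,"claw":0.45},{"x":-0.6,"y":-0.425,"z":0,"wx":0,"wy":0,"wz":0,"claw":0.45},{"x":-0.6,"y":-0.425,"z":0,"wx":0,"wy":0,"wz":0,"claw":0.45},{"x":-0.6,"y":-0.425,"z":0,"wx":0,"wy":0,"wz":0,"claw":0.45},{"x":-0.6,"y":-0.425,"z":0,"wx":0,"wy":0,"wz":0,"claw":0.45},{"x":-0.6,"y":-0.425,"z":0,"wx":0,"wy":0,"wz":0,"claw":0.45}]'

```text
t: 1.48
ee_pos: [0.4769, 0.2507, 0.2299]
eef_rot: [0.145, 0.989, -0.0, -0.0]
wrist_force: [0.3, 0.7, -0.1]
gripper_width: 0.0381
grip_force: 0.0
```

Emit:
carry_out --plan '[{"x":0,"y":0,"z":0,"wx":0,"wy":0,"wz":0.9,"claw":0.45},{"x":0,"y":0,"z":0,"wx":0,"wy":0,"wz":0.9,"claw":0.45},{"x":0,"y":0,"z":0,"wx":0,"wy":0,"wz":0.9,"claw":0.45},{"x":0,"y":0,"z":0,"wx":0,"wy":0,"wz":0.9,"claw":0.45},{"x":0,"y":0,"z":0,"wx":0,"wy":0,"wz":0.9,"claw":0.45},{"x":0,"y":0,"z":0,"wx":0,"wy":0,"wz":0.9,"claw":0.45},{"x":0,"y":0,"z":0,"wx":0,"wy":0,"wz":0.9,"claw":0.45},{"x":0,"y":0,"z":0,"wx":0,"wy":0,"wz":0.9,"claw":0.45}]'

```text
t: 2.15
ee_pos: [0.4761, 0.252, 0.2298]
eef_rot: [0.445, 0.895, -0.0, -0.0]
wrist_force: [0.7, -0.1, 0.6]
gripper_width: 0.0386
grip_force: 0.0
```

Emit:
carry_out --plan '[{"x":0,"y":0,"z":0,"wx":0,"wy":0,"wz":0.9,"claw":0.45},{"x":0,"y":0,"z":0,"wx":0,"wy":0,"wz":0.9,"claw":0.45},{"x":0,"y":0,"z":0,"wx":0,"wy":0,"wz":0.9,"claw":0.45},{"x":0,"y":0,"z":0,"wx":0,"wy":0,"wz":0.9,"claw":0.45},{"x":0,"y":0,"z":0,"wx":0,"wy":0,"wz":0.9,"claw":0.45},{"x":0,"y":0,"z":0,"wx":0,"wy":0,"wz":0.9,"claw":0.45},{"x":0,"y":0,"z":0,"wx":0,"wy":0,"wz":0.9,"claw":0.45},{"x":0,"y":0,"z":0,"wx":0,"wy":0,"wz":0,"claw":0.45}]'

```text
t: 2.82
ee_pos: [0.4761, 0.252, 0.2299]
eef_rot: [0.672, 0.741, -0.0, -0.0]
wrist_force: [0.4, -0.3, -0.3]
gripper_width: 0.0386
grip_force: 0.0
```

Run:
```python
from h import *
s=st([.4745,.2515,.07]);print(s['qpos'].round(2))
s,p,d,c=cap('wrist'); save('w2.png',p)
np.savez('w2.npz',p=p,d=d)
f=210/np.tan(np.radians(c['vertical_fov'])/2)
# fisheye ray onto plane z
def castw(u,v,z):
    x=np.array(u)-c['cx'];y=np.array(v)-c['cy'];r=np.hypot(x,y)+1e-9;t=r/f
    ray=np.stack([x/r*np.sin(t),y/r*np.sin(t),np.cos(t)],-1)
    T=c['T_tool_cam'];M=R.from_quat(s['eef_rot']).as_matrix()
    o=s['ee_pos']+M@T[:3,3]; w=ray@T[:3,:3].T@M.T
    return o+w*((z-o[2])/w[:,2])[:,None]
hsv=cv2.cvtColor(p,cv2.COLOR_RGB2HSV)
m=((hsv[...,0]<20)&(hsv[...,1]>110)&(hsv[...,2]>80)).astype(np.uint8)
n,l,stt,ce=cv2.connectedComponentsWithStats(m)
for i in range(1,n):
    if stt[i,4]>60:
        v,u=np.nonzero(l==i);q=castw(u,v,.075);w,V=np.linalg.eigh(np.cov(q[:,:2].T))
        print(stt[i],ce[i].round(),q.mean(0).round(4),V[:,1].round(3))
```

```text
t 2.82 pos [0.4761 0.252  0.2299] F [ 0.42 -0.32 -0.27] w 0.0386 g 0.0 yaw y 5.61 zax [-4.e-04 -2.e-04 -1.e+00]
units to goal [-0.008 -0.039  3.996]
[0.43 0.33 1.85 0.   0.96 0.33]
[ 498   88   62   58 1050] [514. 111.] [0.7238 0.3686 0.075 ] [-0.892  0.452]
[129 123  45  25 641] [150. 135.] [0.3481 0.2943 0.075 ] [-0.981  0.195]
[269 167  17  47 675] [277. 190.] [0.4752 0.2501 0.075 ] [-0.099  0.995]
[515 183  45  23 347] [542. 193.] [0.8012 0.2838 0.075 ] [-0.995  0.095]
[100 257  18  37 394] [109. 275.] [0.2876 0.1293 0.075 ] [-0.033  0.999]
[ 494  293   66  127 5452] [534. 363.] [ 0.9777 -0.029   0.075 ] [-0.677  0.736]
[262 325  28  10  90] [275. 328.] [0.4892 0.085  0.075 ] [-0.997 -0.081]
[260 344  31  19 432] [275. 353.] [0.4924 0.0441 0.075 ] [-1.    -0.031]
[413 401  12  19 113] [418. 411.] [ 0.7394 -0.0931  0.075 ] [-0.588  0.809]
```

View pics/w2.png

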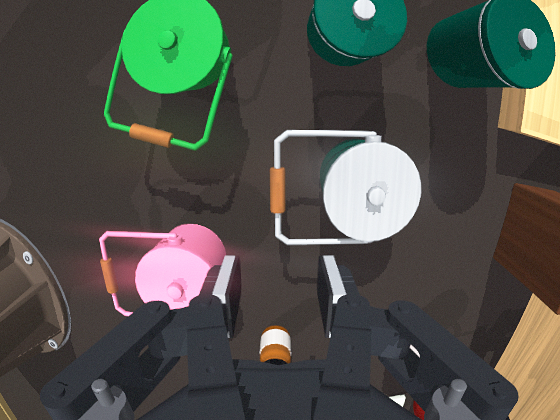

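The wrist view shows the white-lidded pail at (372,190) with its bail grip at (277,190), and the fingers below at (220,290) and (335,290). The grip is at (0.475,0.250) with a yaw of 5.7°, which agrees with the earlier estimate. I descend and grip.

Emit:
carry_out --plan '[{"x":-0.03,"y":-0.03,"z":0.5,"wx":0,"wy":0,"wz":0,"claw":0.45},{"x":0,"y":0,"z":0.5,"wx":0,"wy":0,"wz":0,"claw":0.45},{"x":0,"y":0,"z":0.5,"wx":0,"wy":0,"wz":0,"claw":0.45},{"x":0,"y":0,"z":0.5,"wx":0,"wy":0,"wz":0,"claw":0.45},{"x":0,"y":0,"z":0.5,"wx":0,"wy":0,"wz":0,"claw":0.45},{"x":0,"y":0,"z":0.5,"wx":0,"wy":0,"wz":0,"claw":0.45},{"x":0,"y":0,"z":0.5,"wx":0,"wy":0,"wz":0,"claw":0.45},{"x":0,"y":0,"z":0.47,"wx":0,"wy":0,"wz":0,"claw":0.45}]'

```text
t: 3.53
ee_pos: [0.475, 0.2506, 0.0701]
eef_rot: [0.669, 0.743, -0.0, -0.0]
wrist_force: [0.2, 0.2, -0.6]
gripper_width: 0.0383
grip_force: 0.0
```

Emit:
carry_out --plan '[{"x":0,"y":0,"z":0,"wx":0,"wy":0,"wz":0,"claw":0.3},{"x":0,"y":0,"z":0,"wx":0,"wy":0,"wz":0,"claw":0.2},{"x":0,"y":0,"z":0,"wx":0,"wy":0,"wz":0,"claw":0.1},{"x":0,"y":0,"z":0,"wx":0,"wy":0,"wz":0,"claw":0.05},{"x":0,"y":0,"z":0,"wx":0,"wy":0,"wz":0,"claw":0.05},{"x":0,"y":0,"z":0,"wx":0,"wy":0,"wz":0,"claw":0.05}]' --squeeze 40

```text
t: 4.03
ee_pos: [0.4754, 0.2509, 0.072]
eef_rot: [0.67, 0.742, 0.0, 0.0]
wrist_force: [-2.6, -0.6, -1.3]
gripper_width: 0.0108
grip_force: 36.5
```

Run:
```python
from h import *
s=st()
a=np.radians(np.linspace(0,90,17)); y=.092*(1-np.cos(a))/.04; z=-.092*np.sin(a)/.04
for d in zip(np.diff(y).round(3),np.diff(z).round(3)): print(*d)
```

```text
t 4.03 pos [0.4754 0.2509 0.072 ] F [-2.56 -0.64 -1.28] w 0.0108 g 36.50529384613037 yaw y 5.86 zax [ 9.e-04  5.e-04 -1.e+00]
0.011 -0.225
0.033 -0.223
0.055 -0.219
0.076 -0.213
0.097 -0.204
0.116 -0.194
0.134 -0.181
0.152 -0.167
0.167 -0.152
0.181 -0.134
0.194 -0.116
0.204 -0.097
0.213 -0.076
0.219 -0.055
0.223 -0.033
0.225 -0.011
```

Emit:
carry_out --plan '[{"x":0,"y":0.01,"z":-0.225,"wx":0,"wy":0,"wz":0,"claw":0.05},{"x":0,"y":0.03,"z":-0.225,"wx":0,"wy":0,"wz":0,"claw":0.05},{"x":0,"y":0.055,"z":-0.22,"wx":0,"wy":0,"wz":0,"claw":0.05},{"x":0,"y":0.075,"z":-0.21,"wx":0,"wy":0,"wz":0,"claw":0.05},{"x":0,"y":0,"z":0,"wx":0,"wy":0,"wz":0,"claw":0.05}]'

```text
t: 4.45
ee_pos: [0.4836, 0.252, 0.1087]
eef_rot: [0.67, 0.742, 0.001, 0.001]
wrist_force: [-1.8, 0.3, 0.4]
gripper_width: 0.0104
grip_force: 37.0
```

Run:
```python
from h import *
s=st()
s,p,d,c=cap('side'); save('s3.png',np.hstack([cv2.resize(p[140:280,200:340],(500,500),interpolation=cv2.INTER_CUBIC)]))
```

```text
t 4.45 pos [0.4836 0.252  0.1087] F [-1.82  0.3   0.39] w 0.0104 g 37.04547464847565 yaw y 5.83 zax [ 0.003   0.0013 -1.    ]
```

View pics/s3.png

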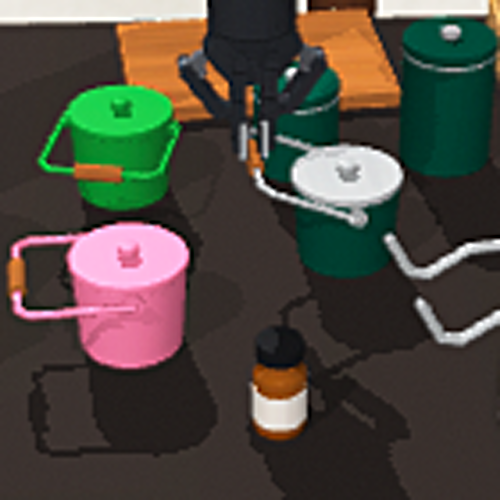

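The bail is rising in the grip at (255,150), and the pail is standing upright where it was. I continue the arc.

Emit:
carry_out --plan '[{"x":0,"y":0.095,"z":-0.205,"wx":0,"wy":0,"wz":0,"claw":0.05},{"x":0,"y":0.115,"z":-0.195,"wx":0,"wy":0,"wz":0,"claw":0.05},{"x":0,"y":0.135,"z":-0.18,"wx":0,"wy":0,"wz":0,"claw":0.05},{"x":0,"y":0.15,"z":-0.165,"wx":0,"wy":0,"wz":0,"claw":0.05},{"x":0,"y":0.165,"z":-0.15,"wx":0,"wy":0,"wz":0,"claw":0.05},{"x":0,"y":0.18,"z":-0.135,"wx":0,"wy":0,"wz":0,"claw":0.05}]'

```text
t: 5.0
ee_pos: [0.5161, 0.2549, 0.1484]
eef_rot: [0.67, 0.742, 0.0, 0.0]
wrist_force: [-1.2, -1.9, 0.2]
gripper_width: 0.0108
grip_force: 37.2
```

Emit:
carry_out --plan '[{"x":0,"y":0.195,"z":-0.115,"wx":0,"wy":0,"wz":0,"claw":0.05},{"x":0,"y":0.205,"z":-0.095,"wx":0,"wy":0,"wz":0,"claw":0.05},{"x":0,"y":0.21,"z":-0.075,"wx":0,"wy":0,"wz":0,"claw":0.05},{"x":0,"y":0.22,"z":-0.055,"wx":0,"wy":0,"wz":0,"claw":0.05},{"x":0,"y":0.225,"z":-0.03,"wx":0,"wy":0,"wz":0,"claw":0.05},{"x":0,"y":0.225,"z":-0.01,"wx":0,"wy":0,"wz":0,"claw":0.05},{"x":0,"y":0,"z":0,"wx":0,"wy":0,"wz":0,"claw":0.05}]'

```text
t: 5.58
ee_pos: [0.5689, 0.2605, 0.1632]
eef_rot: [0.67, 0.742, 0.001, 0.001]
wrist_force: [-0.0, 1.2, 11.0]
gripper_width: 0.0105
grip_force: 40.2
```

Run:
```python
from h import *
s=st()
s,p,d,c=cap('side');CS=cloud(p,d,c)
s2,p2,d2,c2=cap('top');C=cloud(p2,d2,c2)
save('s4.png',np.hstack([cv2.resize(p[140:280,200:340],(400,400),interpolation=cv2.INTER_CUBIC),cv2.resize(p2[130:280,140:290],(400,400),interpolation=cv2.INTER_CUBIC)]))
hs=cv2.cvtColor(p,cv2.COLOR_RGB2HSV)
m=(np.hypot(CS[...,0]-.566,CS[...,1]-.26)<.075)&(CS[...,2]>.082)&(CS[...,2]<.09)&(hs[...,1]<50)
q=CS[m];print('lid',len(q),q.mean(0),q.min(0),q.max(0))
```

```text
t 5.58 pos [0.5689 0.2605 0.1632] F [-0.    1.22 10.98] w 0.0105 g 40.157209038734436 yaw y 5.82 zax [ 2.3e-03  9.0e-04 -1.0e+00]
lid 323 [0.56448792 0.25302732 0.08704619] [0.5171717  0.20032945 0.08220645] [0.61509878 0.31874435 0.08999365]
```

View pics/s4.png

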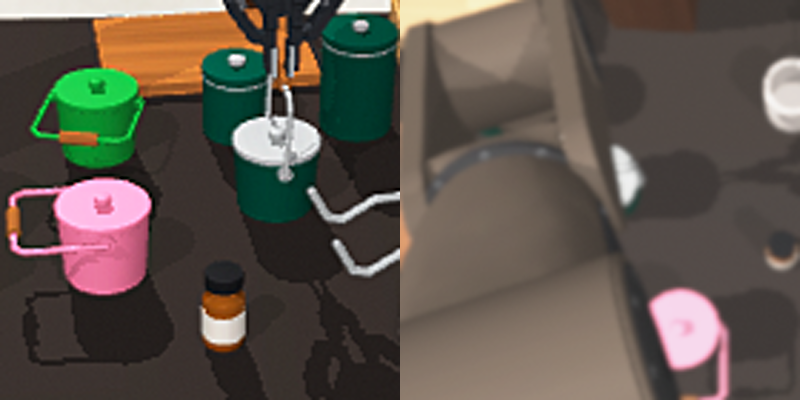

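The bail is upright over the pail, with the grip between the fingers at (280,75) in the side crop, and the pail is in place. The arm presses slightly downward (11 N), so I raise it a little.

Emit:
carry_out --plan '[{"x":0,"y":0,"z":-0.03,"wx":0,"wy":0,"wz":0,"claw":0.05},{"x":0,"y":0,"z":-0.03,"wx":0,"wy":0,"wz":0,"claw":0.05},{"x":0,"y":0,"z":0,"wx":0,"wy":0,"wz":0,"claw":0.05}]' --squeeze 60

```text
t: 5.93
ee_pos: [0.5659, 0.2598, 0.1648]
eef_rot: [0.67, 0.742, -0.0, -0.0]
wrist_force: [0.6, -0.6, -5.0]
gripper_width: 0.0094
grip_force: 53.3
```

Emit:
carry_out --plan '[{"x":0,"y":0,"z":-0.02,"wx":0,"wy":0,"wz":0,"claw":0.05},{"x":0,"y":0,"z":-0.04,"wx":0,"wy":0,"wz":0,"claw":0.05},{"x":0,"y":0,"z":-0.06,"wx":0,"wy":0,"wz":0,"claw":0.05},{"x":0,"y":0,"z":-0.08,"wx":0,"wy":0,"wz":0,"claw":0.05},{"x":0,"y":0,"z":-0.08,"wx":0,"wy":0,"wz":0,"claw":0.05},{"x":0,"y":0,"z":-0.06,"wx":0,"wy":0,"wz":0,"claw":0.05},{"x":0,"y":0,"z":-0.03,"wx":0,"wy":0,"wz":0,"claw":0.05},{"x":0,"y":0,"z":0,"wx":0,"wy":0,"wz":0,"claw":0.05}]'

```text
t: 6.6
ee_pos: [0.5665, 0.2601, 0.1805]
eef_rot: [0.67, 0.742, 0.0, 0.0]
wrist_force: [0.3, 0.5, -5.3]
gripper_width: 0.0093
grip_force: 53.3
```

Emit:
carry_out --plan '[{"x":0,"y":0,"z":0,"wx":0,"wy":0,"wz":0,"claw":0.05},{"x":0,"y":0,"z":0,"wx":0,"wy":0,"wz":0,"claw":0.05}]'

```text
t: 6.77
ee_pos: [0.5662, 0.26, 0.1799]
eef_rot: [0.67, 0.742, -0.0, -0.0]
wrist_force: [0.1, 0.9, -4.8]
gripper_width: 0.0091
grip_force: 53.3
```

The pail is off the counter and weighs about 5 N, so I expect the hook to sink about 48 mm. I lift to about 0.345 m.

Emit:
carry_out --plan '[{"x":0,"y":0,"z":-0.05,"wx":0,"wy":0,"wz":0,"claw":0.05},{"x":0,"y":0,"z":-0.1,"wx":0,"wy":0,"wz":0,"claw":0.05},{"x":0,"y":0,"z":-0.2,"wx":0,"wy":0,"wz":0,"claw":0.05},{"x":0,"y":0,"z":-0.3,"wx":0,"wy":0,"wz":0,"claw":0.05},{"x":0,"y":0,"z":-0.35,"wx":0,"wy":0,"wz":0,"claw":0.05},{"x":0,"y":0,"z":-0.35,"wx":0,"wy":0,"wz":0,"claw":0.05},{"x":0,"y":0,"z":-0.35,"wx":0,"wy":0,"wz":0,"claw":0.05},{"x":0,"y":0,"z":-0.35,"wx":0,"wy":0,"wz":0,"claw":0.05}]'

```text
t: 7.43
ee_pos: [0.5664, 0.2601, 0.264]
eef_rot: [0.67, 0.742, 0.0, 0.0]
wrist_force: [0.7, -0.8, -4.3]
gripper_width: 0.0095
grip_force: 53.3
```

Emit:
carry_out --plan '[{"x":0,"y":0,"z":-0.35,"wx":0,"wy":0,"wz":0,"claw":0.05},{"x":0,"y":0,"z":-0.35,"wx":0,"wy":0,"wz":0,"claw":0.05},{"x":0,"y":0,"z":-0.35,"wx":0,"wy":0,"wz":0,"claw":0.05},{"x":0,"y":0,"z":-0.35,"wx":0,"wy":0,"wz":0,"claw":0.05},{"x":0,"y":0,"z":-0.3,"wx":0,"wy":0,"wz":0,"claw":0.05},{"x":0,"y":0,"z":-0.2,"wx":0,"wy":0,"wz":0,"claw":0.05},{"x":0,"y":0,"z":-0.1,"wx":0,"wy":0,"wz":0,"claw":0.05},{"x":0,"y":0,"z":-0.05,"wx":0,"wy":0,"wz":0,"claw":0.05}]'

```text
t: 8.1
ee_pos: [0.5664, 0.2601, 0.345]
eef_rot: [0.67, 0.742, 0.001, 0.0]
wrist_force: [0.6, -0.2, -4.7]
gripper_width: 0.0095
grip_force: 53.3
```

Emit:
carry_out --plan '[{"x":-0.02,"y":-0.007,"z":0,"wx":0,"wy":0,"wz":0,"claw":0.05},{"x":-0.06,"y":-0.02,"z":0,"wx":0,"wy":0,"wz":0,"claw":0.05},{"x":-0.1,"y":-0.035,"z":0,"wx":0,"wy":0,"wz":0,"claw":0.05},{"x":-0.14,"y":-0.05,"z":0,"wx":0,"wy":0,"wz":0,"claw":0.05},{"x":-0.18,"y":-0.06,"z":0,"wx":0,"wy":0,"wz":0,"claw":0.05},{"x":-0.22,"y":-0.075,"z":0,"wx":0,"wy":0,"wz":0,"claw":0.05},{"x":-0.26,"y":-0.09,"z":0,"wx":0,"wy":0,"wz":0,"claw":0.05},{"x":-0.3,"y":-0.1,"z":0,"wx":0,"wy":0,"wz":0,"claw":0.05}]'

```text
t: 8.77
ee_pos: [0.5537, 0.2062, 0.3439]
eef_rot: [0.67, 0.742, -0.0, -0.0]
wrist_force: [-0.3, 0.5, -4.6]
gripper_width: 0.0092
grip_force: 53.4
```

Emit:
carry_out --plan '[{"x":-0.34,"y":-0.12,"z":0,"wx":0,"wy":0,"wz":0,"claw":0.05},{"x":-0.38,"y":-0.13,"z":0,"wx":0,"wy":0,"wz":0,"claw":0.05},{"x":-0.4,"y":-0.14,"z":0,"wx":0,"wy":0,"wz":0,"claw":0.05},{"x":-0.4,"y":-0.14,"z":0,"wx":0,"wy":0,"wz":0,"claw":0.05},{"x":-0.4,"y":-0.14,"z":0,"wx":0,"wy":0,"wz":0,"claw":0.05},{"x":-0.4,"y":-0.14,"z":0,"wx":0,"wy":0,"wz":0,"claw":0.05},{"x":-0.4,"y":-0.14,"z":0,"wx":0,"wy":0,"wz":0,"claw":0.05},{"x":-0.4,"y":-0.14,"z":0,"wx":0,"wy":0,"wz":0,"claw":0.05}]'

```text
t: 9.43
ee_pos: [0.5227, 0.0768, 0.3441]
eef_rot: [0.67, 0.742, 0.0, 0.0]
wrist_force: [-0.5, -0.4, -4.6]
gripper_width: 0.009
grip_force: 53.4
```

Emit:
carry_out --plan '[{"x":-0.4,"y":-0.14,"z":0,"wx":0,"wy":0,"wz":0,"claw":0.05},{"x":-0.4,"y":-0.14,"z":0,"wx":0,"wy":0,"wz":0,"claw":0.05},{"x":-0.4,"y":-0.14,"z":0,"wx":0,"wy":0,"wz":0,"claw":0.05},{"x":-0.4,"y":-0.14,"z":0,"wx":0,"wy":0,"wz":0,"claw":0.05},{"x":-0.4,"y":-0.14,"z":0,"wx":0,"wy":0,"wz":0,"claw":0.05},{"x":-0.4,"y":-0.14,"z":0,"wx":0,"wy":0,"wz":0,"claw":0.05},{"x":-0.4,"y":-0.14,"z":0,"wx":0,"wy":0,"wz":0,"claw":0.05},{"x":-0.4,"y":-0.14,"z":0,"wx":0,"wy":0,"wz":0,"claw":0.05}]'

```text
t: 10.1
ee_pos: [0.4908, -0.0548, 0.3442]
eef_rot: [0.67, 0.742, 0.0, 0.0]
wrist_force: [1.2, 0.1, -4.2]
gripper_width: 0.0091
grip_force: 53.4
```

Emit:
carry_out --plan '[{"x":-0.4,"y":-0.14,"z":0,"wx":0,"wy":0,"wz":0,"claw":0.05},{"x":-0.4,"y":-0.14,"z":0,"wx":0,"wy":0,"wz":0,"claw":0.05},{"x":-0.4,"y":-0.14,"z":0,"wx":0,"wy":0,"wz":0,"claw":0.05},{"x":-0.4,"y":-0.14,"z":0,"wx":0,"wy":0,"wz":0,"claw":0.05},{"x":-0.4,"y":-0.14,"z":0,"wx":0,"wy":0,"wz":0,"claw":0.05},{"x":-0.4,"y":-0.14,"z":0,"wx":0,"wy":0,"wz":0,"claw":0.05},{"x":-0.38,"y":-0.13,"z":0,"wx":0,"wy":0,"wz":0,"claw":0.05},{"x":-0.34,"y":-0.12,"z":0,"wx":0,"wy":0,"wz":0,"claw":0.05}]'

```text
t: 10.77
ee_pos: [0.4599, -0.1834, 0.3442]
eef_rot: [0.67, 0.742, -0.0, 0.0]
wrist_force: [0.6, 0.3, -4.8]
gripper_width: 0.0097
grip_force: 53.3
```

Emit:
carry_out --plan '[{"x":-0.3,"y":-0.1,"z":0,"wx":0,"wy":0,"wz":0,"claw":0.05},{"x":-0.26,"y":-0.09,"z":0,"wx":0,"wy":0,"wz":0,"claw":0.05},{"x":-0.22,"y":-0.075,"z":0,"wx":0,"wy":0,"wz":0,"claw":0.05},{"x":-0.18,"y":-0.06,"z":0,"wx":0,"wy":0,"wz":0,"claw":0.05},{"x":-0.14,"y":-0.05,"z":0,"wx":0,"wy":0,"wz":0,"claw":0.05},{"x":-0.1,"y":-0.035,"z":0,"wx":0,"wy":0,"wz":0,"claw":0.05},{"x":-0.06,"y":-0.02,"z":0,"wx":0,"wy":0,"wz":0,"claw":0.05},{"x":-0.02,"y":-0.007,"z":0,"wx":0,"wy":0,"wz":0,"claw":0.05}]'

```text
t: 11.43
ee_pos: [0.449, -0.2346, 0.3439]
eef_rot: [0.67, 0.742, -0.0, -0.0]
wrist_force: [-0.0, 0.1, -5.1]
gripper_width: 0.0094
grip_force: 53.3
```

Emit:
carry_out --plan '[{"x":0,"y":0,"z":0,"wx":0,"wy":0,"wz":-0.05,"claw":0.05},{"x":0,"y":0,"z":0,"wx":0,"wy":0,"wz":-0.1,"claw":0.05},{"x":0,"y":0,"z":0,"wx":0,"wy":0,"wz":-0.1,"claw":0.05},{"x":0,"y":0,"z":0,"wx":0,"wy":0,"wz":-0.1,"claw":0.05},{"x":0,"y":0,"z":0,"wx":0,"wy":0,"wz":-0.1,"claw":0.05},{"x":0,"y":0,"z":0,"wx":0,"wy":0,"wz":-0.1,"claw":0.05},{"x":0,"y":0,"z":0,"wx":0,"wy":0,"wz":-0.03,"claw":0.05},{"x":0,"y":0,"z":0,"wx":0,"wy":0,"wz":0,"claw":0.05}]'

```text
t: 12.1
ee_pos: [0.449, -0.2344, 0.344]
eef_rot: [0.651, 0.759, 0.0, 0.0]
wrist_force: [-0.6, 0.3, -4.2]
gripper_width: 0.009
grip_force: 53.3
```

Run:
```python
from h import *
s=st([.5795,-.2225,.345])
s,p,d,c=cap('side');CS=cloud(p,d,c); np.savez('s5.npz',p=p,d=d)
save('s5.png',cv2.resize(p[120:340,180:420],(654,600),interpolation=cv2.INTER_CUBIC))
g=cv2.cvtColor(p,cv2.COLOR_RGB2HSV)
m=(abs(CS[...,0]-s['ee_pos'][0])<.07)&(abs(CS[...,1]-s['ee_pos'][1])<.09)
o=m&(g[...,0]<20)&(g[...,1]>110)&(CS[...,2]>.3); q=CS[o]; print('grip',len(q),q.mean(0),q.min(0),q.max(0))
w=m&(g[...,1]<50)&(CS[...,2]<.33)&(CS[...,2]>.2)
for z in np.arange(.2,.36,.01):
    q=CS[m&(CS[...,2]>=z)&(CS[...,2]<z+.01)]
    if len(q): print(round(z,2),len(q),q.min(0).round(3),q.max(0).round(3))
```

```text
t 12.1 pos [ 0.449  -0.2344  0.344 ] F [-0.63  0.26 -4.15] w 0.009 g 53.34361732006073 yaw y 8.76 zax [ 1.e-04 -0.e+00 -1.e+00]
units to goal [-0.202  3.269 -0.024]
grip 139 [ 0.45956467 -0.24253996  0.46671438] [ 0.38208395 -0.28794348  0.30377453] [ 0.51737118 -0.17918076  0.68505953]
0.2 129 [ 0.405 -0.282  0.2  ] [ 0.491 -0.242  0.21 ]
0.21 134 [ 0.403 -0.282  0.21 ] [ 0.491 -0.237  0.22 ]
0.22 132 [ 0.404 -0.282  0.22 ] [ 0.494 -0.237  0.23 ]
0.23 143 [ 0.404 -0.283  0.23 ] [ 0.493 -0.245  0.24 ]
0.24 135 [ 0.402 -0.29   0.24 ] [ 0.493 -0.239  0.25 ]
0.25 143 [ 0.402 -0.294  0.25 ] [ 0.493 -0.247  0.26 ]
0.26 918 [ 0.401 -0.295  0.26 ] [ 0.498 -0.181  0.27 ]
0.27 92 [ 0.407 -0.296  0.27 ] [ 0.486 -0.18   0.28 ]
0.28 25 [ 0.439 -0.294  0.28 ] [ 0.459 -0.179  0.289]
0.29 26 [ 0.439 -0.294  0.29 ] [ 0.459 -0.179  0.3  ]
0.3 20 [ 0.439 -0.294  0.3  ] [ 0.459 -0.179  0.31 ]
0.31 13 [ 0.455 -0.293  0.311] [ 0.459 -0.29   0.319]
0.32 13 [ 0.455 -0.294  0.322] [ 0.459 -0.287  0.329]
0.33 16 [ 0.448 -0.293  0.331] [ 0.459 -0.256  0.34 ]
0.34 81 [ 0.439 -0.289  0.34 ] [ 0.461 -0.22   0.35 ]
0.35 78 [ 0.431 -0.258  0.35 ] [ 0.468 -0.217  0.36 ]
```

View pics/s5.png

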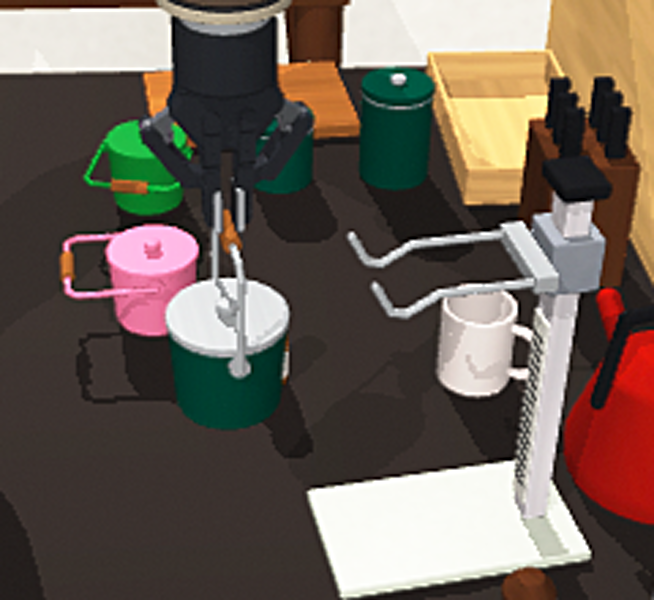

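The pail hangs upright on the bail at about (230,350) in the crop, with the legs straddling the TCP centre. The prong tips are at (350,237) and (375,287) to the right. I move in over the tips.

Emit:
carry_out --plan '[{"x":-0.01,"y":0.02,"z":0.02,"wx":0,"wy":0,"wz":0,"claw":0.05},{"x":-0.02,"y":0.06,"z":0.03,"wx":0,"wy":0,"wz":0,"claw":0.05},{"x":-0.03,"y":0.1,"z":0.03,"wx":0,"wy":0,"wz":0,"claw":0.05},{"x":-0.04,"y":0.14,"z":0.03,"wx":0,"wy":0,"wz":0,"claw":0.05},{"x":-0.04,"y":0.18,"z":0.03,"wx":0,"wy":0,"wz":0,"claw":0.05},{"x":-0.03,"y":0.22,"z":0.03,"wx":0,"wy":0,"wz":0,"claw":0.05},{"x":-0.02,"y":0.26,"z":0.02,"wx":0,"wy":0,"wz":0,"claw":0.05},{"x":-0.01,"y":0.3,"z":0.01,"wx":0,"wy":0,"wz":0,"claw":0.05}]'

```text
t: 12.82
ee_pos: [0.5019, -0.2345, 0.3358]
eef_rot: [0.651, 0.759, -0.0, -0.0]
wrist_force: [-0.8, 0.0, -5.1]
gripper_width: 0.0096
grip_force: 53.3
```

Emit:
carry_out --plan '[{"x":0,"y":0.3,"z":0,"wx":0,"wy":0,"wz":0,"claw":0.05},{"x":0,"y":0.3,"z":0,"wx":0,"wy":0,"wz":0,"claw":0.05},{"x":0,"y":0.26,"z":0,"wx":0,"wy":0,"wz":0,"claw":0.05},{"x":0,"y":0.22,"z":0,"wx":0,"wy":0,"wz":0,"claw":0.05},{"x":0,"y":0.18,"z":0,"wx":0,"wy":0,"wz":0,"claw":0.05},{"x":0,"y":0.14,"z":0,"wx":0,"wy":0,"wz":0,"claw":0.05},{"x":0,"y":0.12,"z":0,"wx":0,"wy":0,"wz":0,"claw":0.05},{"x":0,"y":0.1,"z":0,"wx":0,"wy":0,"wz":0,"claw":0.05}]'

```text
t: 13.48
ee_pos: [0.5652, -0.2247, 0.336]
eef_rot: [0.651, 0.759, -0.0, -0.0]
wrist_force: [0.3, -0.3, -4.8]
gripper_width: 0.0092
grip_force: 53.4
```

Emit:
carry_out --plan '[{"x":0,"y":0.1,"z":0,"wx":0,"wy":0,"wz":0,"claw":0.05},{"x":0,"y":0.09,"z":0,"wx":0,"wy":0,"wz":0,"claw":0.05},{"x":0,"y":0.07,"z":0,"wx":0,"wy":0,"wz":0,"claw":0.05},{"x":0,"y":0.05,"z":0,"wx":0,"wy":0,"wz":0,"claw":0.05},{"x":0,"y":0.03,"z":0,"wx":0,"wy":0,"wz":0,"claw":0.05},{"x":0,"y":0.02,"z":0,"wx":0,"wy":0,"wz":0,"claw":0.05},{"x":0,"y":0.01,"z":0,"wx":0,"wy":0,"wz":0,"claw":0.05},{"x":0,"y":0,"z":0,"wx":0,"wy":0,"wz":0,"claw":0.05}]'

```text
t: 14.15
ee_pos: [0.5795, -0.2225, 0.336]
eef_rot: [0.651, 0.759, -0.0, -0.0]
wrist_force: [0.1, 0.3, -4.9]
gripper_width: 0.0089
grip_force: 53.4
```

Run:
```python
from h import *
s=st([.5795,-.2225,.285])
s,p,d,c=cap('side');CS=cloud(p,d,c); np.savez('s6.npz',p=p,d=d)
save('s6.png',cv2.resize(p[150:310,270:430],(600,600),interpolation=cv2.INTER_CUBIC))
x,y,_=s['ee_pos']
m=(CS[...,2]>.2)&(CS[...,2]<.36)&(abs(CS[...,0]-x)<.06)&(abs(CS[...,1]-y)<.09)
for z in np.arange(.255,.35,.01):
    q=CS[m&(CS[...,2]>=z)&(CS[...,2]<z+.01)]
    if len(q): print(round(z,3),len(q),q.min(0).round(3),q.max(0).round(3))
```

```text
t 14.15 pos [ 0.5795 -0.2225  0.336 ] F [ 0.1   0.25 -4.92] w 0.0089 g 53.35704267024994 yaw y 8.74 zax [-1.e-04  0.e+00 -1.e+00]
units to goal [0.000e+00 1.000e-03 1.275e+00]
0.255 794 [ 0.531 -0.284  0.255] [ 0.628 -0.167  0.264]
0.265 34 [ 0.571 -0.282  0.265] [ 0.59  -0.168  0.273]
0.275 73 [ 0.561 -0.285  0.275] [ 0.598 -0.166  0.285]
0.285 126 [ 0.558 -0.281  0.285] [ 0.639 -0.166  0.295]
0.295 112 [ 0.549 -0.283  0.295] [ 0.639 -0.165  0.305]
0.305 39 [ 0.549 -0.282  0.305] [ 0.589 -0.167  0.313]
0.315 14 [ 0.568 -0.282  0.315] [ 0.591 -0.172  0.324]
0.325 27 [ 0.575 -0.283  0.326] [ 0.591 -0.237  0.335]
0.335 95 [ 0.569 -0.277  0.335] [ 0.592 -0.211  0.345]
0.345 70 [ 0.561 -0.236  0.345] [ 0.599 -0.214  0.355]
```

View pics/s6.png

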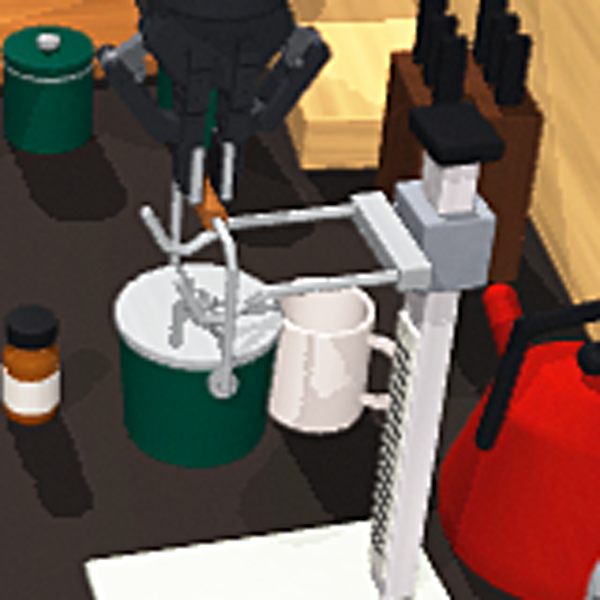

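Both legs straddle the prongs, with the near leg at (225,300) outside the near prong and the bar above the dips, and the pail hangs level. I lower it onto the hook.

Emit:
carry_out --plan '[{"x":0,"y":0,"z":0.05,"wx":0,"wy":0,"wz":0,"claw":0.05},{"x":0,"y":0,"z":0.12,"wx":0,"wy":0,"wz":0,"claw":0.05},{"x":0,"y":0,"z":0.2,"wx":0,"wy":0,"wz":0,"claw":0.05},{"x":0,"y":0,"z":0.22,"wx":0,"wy":0,"wz":0,"claw":0.05},{"x":0,"y":0,"z":0.2,"wx":0,"wy":0,"wz":0,"claw":0.05},{"x":0,"y":0,"z":0.15,"wx":0,"wy":0,"wz":0,"claw":0.05},{"x":0,"y":0,"z":0.1,"wx":0,"wy":0,"wz":0,"claw":0.05},{"x":0,"y":0,"z":0.06,"wx":0,"wy":0,"wz":0,"claw":0.05}]'

```text
t: 14.87
ee_pos: [0.5793, -0.2224, 0.2911]
eef_rot: [0.651, 0.759, -0.0, -0.0]
wrist_force: [-0.0, 0.0, -4.7]
gripper_width: 0.0094
grip_force: 53.4
```

Emit:
carry_out --plan '[{"x":0,"y":0,"z":0.05,"wx":0,"wy":0,"wz":0,"claw":0.05},{"x":0,"y":0,"z":0.05,"wx":0,"wy":0,"wz":0,"claw":0.05},{"x":0,"y":0,"z":0.05,"wx":0,"wy":0,"wz":0,"claw":0.05},{"x":0,"y":0,"z":0.05,"wx":0,"wy":0,"wz":0,"claw":0.05},{"x":0,"y":0,"z":0.05,"wx":0,"wy":0,"wz":0,"claw":0.05},{"x":0,"y":0,"z":0.05,"wx":0,"wy":0,"wz":0,"claw":0.05},{"x":0,"y":0,"z":0.05,"wx":0,"wy":0,"wz":0,"claw":0.05},{"x":0,"y":0,"z":0.05,"wx":0,"wy":0,"wz":0,"claw":0.05}]'

```text
t: 15.53
ee_pos: [0.5796, -0.2225, 0.2759]
eef_rot: [0.651, 0.759, 0.0, 0.0]
wrist_force: [0.1, -0.5, -2.6]
gripper_width: 0.0093
grip_force: 53.9
```

Emit:
carry_out --plan '[{"x":0,"y":0,"z":0.05,"wx":0,"wy":0,"wz":0,"claw":0.05},{"x":0,"y":0,"z":0.05,"wx":0,"wy":0,"wz":0,"claw":0.05},{"x":0,"y":0,"z":0.05,"wx":0,"wy":0,"wz":0,"claw":0.05},{"x":0,"y":0,"z":0.05,"wx":0,"wy":0,"wz":0,"claw":0.05},{"x":0,"y":0,"z":0.05,"wx":0,"wy":0,"wz":0,"claw":0.05},{"x":0,"y":0,"z":0.05,"wx":0,"wy":0,"wz":0,"claw":0.05},{"x":0,"y":0,"z":0.05,"wx":0,"wy":0,"wz":0,"claw":0.05},{"x":0,"y":0,"z":0.03,"wx":0,"wy":0,"wz":0,"claw":0.05}]'

```text
t: 16.2
ee_pos: [0.5796, -0.2225, 0.2606]
eef_rot: [0.651, 0.759, 0.0, 0.0]
wrist_force: [1.0, -0.3, -1.5]
gripper_width: 0.0094
grip_force: 54.5
```

Emit:
carry_out --plan '[{"x":0,"y":0,"z":0.03,"wx":0,"wy":0,"wz":0,"claw":0.05},{"x":0,"y":0,"z":0.04,"wx":0,"wy":0,"wz":0,"claw":0.05},{"x":0,"y":0,"z":0.03,"wx":0,"wy":0,"wz":0,"claw":0.05},{"x":0,"y":0,"z":0.02,"wx":0,"wy":0,"wz":0,"claw":0.05},{"x":0,"y":0,"z":0,"wx":0,"wy":0,"wz":0,"claw":0.05}]'

```text
t: 16.62
ee_pos: [0.5795, -0.2225, 0.2559]
eef_rot: [0.651, 0.759, -0.0, -0.0]
wrist_force: [1.1, -0.2, -1.7]
gripper_width: 0.0091
grip_force: 54.7
```

```bash
cat >> h.py <<'E'
def avg(n=12):
    F=[]
    for _ in range(n): eyes.capture('top'); F.append(env.sense()['wrist_force'])
    F=np.array(F); print('avgF',F.mean(0).round(3),'std',F.std(0).round(2))
E
python3 - <<'E'
from h import *
avg(); st()
E
```

```text
avgF [ 1.143 -0.765 -1.194] std [0.66 0.28 0.37]
t 17.22 pos [ 0.5796 -0.2225  0.256 ] F [ 0.57 -0.52 -0.68] w 0.0093 g 54.66110408306122 yaw y 8.74 zax [ 1.e-04 -0.e+00 -1.e+00]
```

Emit:
carry_out --plan '[{"x":-0.01,"y":0.02,"z":0.02,"wx":0,"wy":0,"wz":0,"claw":0.05},{"x":-0.01,"y":0.01,"z":0.04,"wx":0,"wy":0,"wz":0,"claw":0.05},{"x":0,"y":0,"z":0.05,"wx":0,"wy":0,"wz":0,"claw":0.05},{"x":0,"y":0,"z":0.05,"wx":0,"wy":0,"wz":0,"claw":0.05},{"x":0,"y":0,"z":0.04,"wx":0,"wy":0,"wz":0,"claw":0.05},{"x":0,"y":0,"z":0.03,"wx":0,"wy":0,"wz":0,"claw":0.05},{"x":0,"y":0,"z":0.02,"wx":0,"wy":0,"wz":0,"claw":0.05},{"x":0,"y":0,"z":0,"wx":0,"wy":0,"wz":0,"claw":0.05}]'

```text
t: 17.88
ee_pos: [0.5806, -0.223, 0.2458]
eef_rot: [0.651, 0.759, -0.0, -0.0]
wrist_force: [-1.8, 1.0, 0.4]
gripper_width: 0.0091
grip_force: 55.0
```

Run:
```python
from h import *
avg(16); st()
```

```text
avgF [-3.55   1.487 -0.5  ] std [0.46 0.47 0.38]
t 18.68 pos [ 0.5808 -0.2231  0.246 ] F [-4.22  1.69 -0.57] w 0.0093 g 55.04646599292755 yaw y 8.74 zax [-1.e-04 -0.e+00 -1.e+00]
```

Emit:
carry_out --plan '[{"x":0.007,"y":-0.012,"z":0.02,"wx":0,"wy":0,"wz":0,"claw":0.05},{"x":0.006,"y":-0.01,"z":0.03,"wx":0,"wy":0,"wz":0,"claw":0.05},{"x":0,"y":0,"z":0.02,"wx":0,"wy":0,"wz":0,"claw":0.05},{"x":0,"y":0,"z":0.01,"wx":0,"wy":0,"wz":0,"claw":0.05},{"x":0,"y":0,"z":0,"wx":0,"wy":0,"wz":0,"claw":0.05}]'

```text
t: 19.1
ee_pos: [0.5803, -0.2229, 0.2429]
eef_rot: [0.651, 0.759, 0.0, 0.0]
wrist_force: [1.4, -0.4, 0.2]
gripper_width: 0.0096
grip_force: 55.1
```

Run:
```python
from h import *
avg(20); st()
```

```text
avgF [ 2.9   -1.186 -0.008] std [0.72 0.54 0.45]
t 20.1 pos [ 0.58   -0.2227  0.2428] F [ 3.31 -1.66  0.17] w 0.0093 g 55.147807002067566 yaw y 8.74 zax [ 2.e-04 -0.e+00 -1.e+00]
```

Emit:
carry_out --plan '[{"x":-0.006,"y":0.01,"z":0,"wx":0,"wy":0,"wz":0,"claw":0.05},{"x":0,"y":0,"z":0,"wx":0,"wy":0,"wz":0,"claw":0.05}]'

```text
t: 20.27
ee_pos: [0.58, -0.2228, 0.2426]
eef_rot: [0.651, 0.759, -0.0, -0.0]
wrist_force: [1.6, 0.2, 0.3]
gripper_width: 0.0091
grip_force: 55.2
```

Run:
```python
from h import *
avg(16); s=st()
s,p,d,c=cap('side');CS=cloud(p,d,c)
for side in(0,1):
    m=(abs(CS[...,0]-.635)<.02)&((CS[...,1]<-.24) if side==0 else (CS[...,1]>-.20))&(abs(CS[...,1]+.215)<.07)&(CS[...,2]>.2)&(CS[...,2]<.33)
    print('prong straight z (was ~.296)',np.median(CS[m],0).round(4),m.sum())
m=(abs(CS[...,1]+.22)<.09)&(CS[...,2]>.02)&(CS[...,2]<.3)&(abs(CS[...,0]-.58)<.052)
hs=cv2.cvtColor(p,cv2.COLOR_RGB2HSV); q=CS[m&(hs[...,1]<50)&(CS[...,2]>.15)&(CS[...,2]<.185)]
A=np.c_[q[:,:2],np.ones(len(q))]; print('lid plane',np.linalg.lstsq(A,q[:,2],rcond=None)[0],q.mean(0),len(q))
```

```text
avgF [ 0.402  0.863 -0.039] std [0.75 0.51 0.58]
t 21.07 pos [ 0.5802 -0.2228  0.2427] F [-0.52  1.18 -0.46] w 0.009 g 55.161868929862976 yaw y 8.73 zax [-3.e-04  2.e-04 -1.e+00]
prong straight z (was ~.296) [ 0.6351 -0.2544  0.2533] 58
prong straight z (was ~.296) [ 0.6343 -0.1816  0.2531] 52
lid plane [0.01273531 0.03486178 0.16687759] [ 0.57821051 -0.23037755  0.1662099 ] 984
```

The spring now carries the weight: residual force is about 0 N, the hook has sunk 43 mm and the lid is level. I release gently.

Emit:
carry_out --plan '[{"x":0,"y":0,"z":0,"wx":0,"wy":0,"wz":0,"claw":0.05},{"x":0,"y":0,"z":0,"wx":0,"wy":0,"wz":0,"claw":0.1},{"x":0,"y":0,"z":0,"wx":0,"wy":0,"wz":0,"claw":0.12},{"x":0,"y":0,"z":0,"wx":0,"wy":0,"wz":0,"claw":0.15},{"x":0,"y":0,"z":0,"wx":0,"wy":0,"wz":0,"claw":0.18},{"x":0,"y":0,"z":0,"wx":0,"wy":0,"wz":0,"claw":0.22},{"x":0,"y":0,"z":0,"wx":0,"wy":0,"wz":0,"claw":0.3},{"x":0,"y":0,"z":0,"wx":0,"wy":0,"wz":0,"claw":0.4}]' --squeeze 20

```text
t: 21.78
ee_pos: [0.5804, -0.223, 0.2429]
eef_rot: [0.651, 0.759, 0.0, 0.0]
wrist_force: [0.9, 0.8, -0.0]
gripper_width: 0.0339
grip_force: 0.0
```

Emit:
carry_out --plan '[{"x":0,"y":0,"z":0,"wx":0,"wy":0,"wz":0,"claw":0.5},{"x":0,"y":0,"z":0,"wx":0,"wy":0,"wz":0,"claw":0.5},{"x":0,"y":0,"z":0,"wx":0,"wy":0,"wz":0,"claw":0.5}]'

```text
t: 22.03
ee_pos: [0.5803, -0.2229, 0.2428]
eef_rot: [0.651, 0.759, -0.0, 0.0]
wrist_force: [0.1, -0.6, 0.8]
gripper_width: 0.0429
grip_force: 0.0
```

Run:
```python
from h import *
s=st()
s,p,d,c=cap('side');CS=cloud(p,d,c)
for side in(0,1):
    m=(abs(CS[...,0]-.635)<.02)&((CS[...,1]<-.24) if side==0 else (CS[...,1]>-.20))&(abs(CS[...,1]+.215)<.07)&(CS[...,2]>.2)&(CS[...,2]<.33)
    print('prong',np.median(CS[m],0).round(4))
save('s7.png',cv2.resize(p[150:310,270:430],(600,600),interpolation=cv2.INTER_CUBIC))
```

```text
t 22.03 pos [ 0.5803 -0.2229  0.2428] F [ 0.13 -0.61  0.81] w 0.0429 g 0.0 yaw y 8.74 zax [ 0.e+00 -1.e-04 -1.e+00]
prong [ 0.6337 -0.2538  0.2531]
prong [ 0.6393 -0.1807  0.2532]
```

View pics/s7.png

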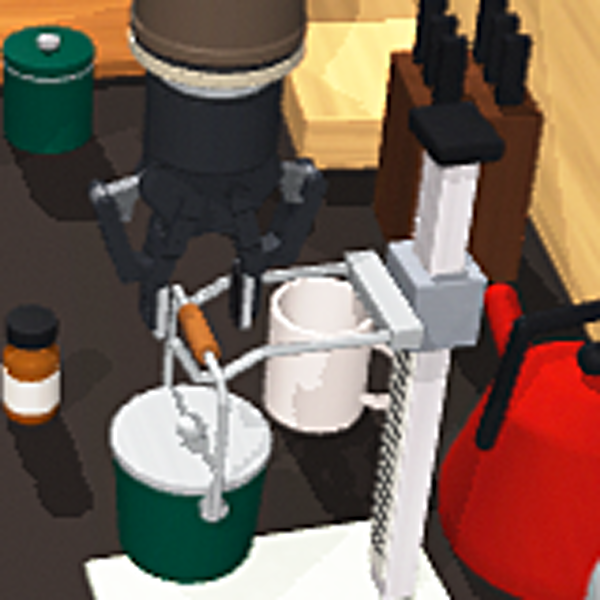

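The pail hangs level from both prongs, with the bar in the dips near (195,340), and the fingers are open and clear on either side. The hook did not move on release (z 0.2531 both times). I retreat straight up.

Emit:
carry_out --plan '[{"x":0,"y":0,"z":-0.1,"wx":0,"wy":0,"wz":0,"claw":0.5},{"x":0,"y":0,"z":-0.2,"wx":0,"wy":0,"wz":0,"claw":0.5},{"x":0,"y":0,"z":-0.4,"wx":0,"wy":0,"wz":0,"claw":0.5},{"x":0,"y":0,"z":-0.5,"wx":0,"wy":0,"wz":0,"claw":0.5},{"x":0,"y":0,"z":-0.5,"wx":0,"wy":0,"wz":0,"claw":0.5},{"x":0,"y":0,"z":-0.5,"wx":0,"wy":0,"wz":0,"claw":0.5},{"x":0,"y":0,"z":-0.3,"wx":0,"wy":0,"wz":0,"claw":0.5},{"x":0,"y":0,"z":-0.1,"wx":0,"wy":0,"wz":0,"claw":0.5}]'

```text
t: 22.75
ee_pos: [0.5812, -0.2232, 0.3499]
eef_rot: [0.651, 0.759, 0.001, 0.002]
wrist_force: [1.2, 0.4, -0.9]
gripper_width: 0.0426
grip_force: 0.0
```

Emit:
carry_out --plan '[{"x":0,"y":0,"z":0,"wx":0,"wy":0,"wz":0,"claw":0.5},{"x":0,"y":0,"z":0,"wx":0,"wy":0,"wz":0,"claw":0.5},{"x":0,"y":0,"z":0,"wx":0,"wy":0,"wz":0,"claw":0.5},{"x":0,"y":0,"z":0,"wx":0,"wy":0,"wz":0,"claw":0.5},{"x":0,"y":0,"z":0,"wx":0,"wy":0,"wz":0,"claw":0.5},{"x":0,"y":0,"z":0,"wx":0,"wy":0,"wz":0,"claw":0.5},{"x":0,"y":0,"z":0,"wx":0,"wy":0,"wz":0,"claw":0.5},{"x":0,"y":0,"z":0,"wx":0,"wy":0,"wz":0,"claw":0.5}]'

```text
t: 23.42
ee_pos: [0.5803, -0.2229, 0.3466]
eef_rot: [0.651, 0.759, -0.0, -0.0]
wrist_force: [-0.2, -0.3, 0.4]
gripper_width: 0.0426
grip_force: 0.0
```

Run:
```python
from h import *
s=st()
L=[]
for i in range(12):
    s,p,d,c=cap('side');CS=cloud(p,d,c);hs=cv2.cvtColor(p,cv2.COLOR_RGB2HSV)
    m=(abs(CS[...,0]-.635)<.02)&(abs(CS[...,1]+.215)<.07)&(CS[...,2]>.2)&(CS[...,2]<.33)
    q=(abs(CS[...,1]+.22)<.09)&(abs(CS[...,0]-.58)<.06)&(hs[...,1]<50)&(CS[...,2]>.155)&(CS[...,2]<.175)
    L.append([np.median(CS[m][:,2]),*CS[q].mean(0)])
L=np.array(L);print(L.mean(0).round(4),np.ptp(L,0).round(4))
np.savez('s8.npz',L=L)
```

```text
t 23.42 pos [ 0.5803 -0.2229  0.3466] F [-0.25 -0.25  0.39] w 0.0426 g 0.0 yaw y 8.74 zax [-3.e-04  1.e-04 -1.e+00]
[ 0.2531  0.5777 -0.2297  0.166 ] [0.0005 0.0003 0.0005 0.0002]
```

The hook and pail are still to within 0.5 mm and the arm is clear of them, so I hand the job in.

```bash
python3 -c "
from bench import env
print(env.finish_job())"
```

```text
the job is handed in; nothing more can be done
None
```

The job is handed in: the teal pail hangs still and level from both prongs, with the hook sunk about 43 mm (roughly 4.7 N, or 0.48 kg), and the robot is clear of it and touched nothing else that I could see.

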